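# Find the drive case that holds a disk and show it to the webcam

### The job

Two external drive cases that look alike stand in the two-bay stand, and only one of them still has its disk inside: lift each one clear of the stand in turn to feel which is the heavier, always setting one back upright and fully home in its own bay before lifting the other; the lighter one stays there. Finish while holding the heavier case up in front of the webcam, without letting go: upright and still, a broad side squarely to the lens and centred on it, the middle of the case about 15 cm from the lens. Do not knock a case over or touch the webcam, and leave the other things on the desk where they are.

Things in the scene. Friction and masses are not known exactly. Their poses are not given: they have to be found in the camera images.
- case_left: left external drive case: upright closed aluminium box with vent slots and black ends, 165 mm long (x) x 40 thick (y) x 125 tall (z). Origin under its centre. Starts in the left bay, along the stand's x. The two look alike; either may hold the disk: with it 0.67 to 0.83 kg, empty 0.24 to 0.32 kg; the inside may shift 1 to 2 mm. May be gripped firmly across its thickness, best mid-top from above
- case_right: right external drive case: upright closed aluminium box with vent slots and black ends, 165 mm long (x) x 40 thick (y) x 125 tall (z). Origin under its centre. Starts in the right bay, along the stand's x. The two look alike; either may hold the disk: with it 0.67 to 0.83 kg, empty 0.24 to 0.32 kg; the inside may shift 1 to 2 mm. May be gripped firmly across its thickness, best mid-top from above
- left_mid (a point): the centre of the left case's volume, 62.5 mm above the origin of its underside; axes as the case
- right_mid (a point): the centre of the right case's volume, 62.5 mm above the origin of its underside; axes as the case
- stand: fixed black two-bay stand, plate 200 (x) x 168 (y) x 12 mm. Origin under its centre. Bays along x at y = +50 mm (left) and -50 mm (right): guide fins 120 mm long rise 26 mm above the bay floor beside the case, 46 mm apart (3 mm play each side); end lips 8 mm high, 173 mm apart (4 mm play). 60 mm of open space between the two cases
- bay_left (a point): centre of the left bay's floor, on the stand, 12 mm above the desk; a case fully home has its origin here
- bay_right (a point): centre of the right bay's floor, on the stand, 12 mm above the desk; a case fully home has its origin here
- webcam: small black webcam, 94 mm wide x 32 mm high, on a steel post with a round foot of 90 mm diameter, fixed to the desk, 181 mm tall over all. Origin under the foot's centre, z up; it looks along its own -x
- lens (a point): front of the webcam's lens, 165 mm above the desk, 21 mm in front of the webcam's origin; axes as the webcam: it looks along its own -x (roughly towards the robot), y is to the side, z up
- mouse: black computer mouse, 108 x 60 x 35 mm, origin under its centre; bystander
- truss: model truss bridge of thin wooden sticks and blobs of putty, 370 mm (y) x 80 mm x 90 mm high, very light, origin under its centre; bystander
- keyboard: black keyboard, 440 mm (x) x 130 mm x 22 mm, origin under its centre; bystander
- stick_cup: white cup, 80 mm across, 95 mm high, sticks stand out of it to 160 mm, origin under its centre; bystander
- screwdriver: screwdriver, 160 mm long (x), about 25 mm thick, lying; bystander
- pocket_drive: flat black pocket drive, 110 x 76 x 13 mm, lying, origin under its centre; bystander, not one of the two cases
- putty: flat torn pack of putty, 85 x 64 x 8 mm, origin under its centre; bystander
Things that resemble listed ones, but are neither listed nor needed, are in the scene too. Leave any brown look-alike of the case_right alone.

How it is judged:
By the outcome, as a careful person would: the job done as asked, in the order asked, and still so for the second after the job is handed in, while the arm keeps its last pose, push and grip.
It also fails if it takes over 70 s, if anything falls off the work surface, if the arm or the gripper's body presses on something with over 40 N, if the wrist force passes 120 N, or if a joint passes its speed limit or range.

### The arm

A 6-joint arm with a two-finger parallel gripper is mounted at the origin on the work surface. World frame = base frame: x ahead of the robot, y to its left, z up, the work surface at z = 0. Lengths are in m, angles in rad, forces in N, time in s.
With the tool pointing down it reaches from about 0.375 to 0.75 m from the base axis. Payload 9 kg.
Tool frame: the origin (TCP) lies between the finger pads; the fingertips stand 22 mm ahead of it and the grasp point (between the pads) lies 3 mm ahead of it; z points along the fingers, y is the direction in which the jaws open and shut (so a half turn about z gives the same grasp; the last joint's range is limited). The gripper opens to 85 mm and grips with 20 to 120 N. Pads are 22 mm wide; open, the fingers measure 114 mm over their backs; the gripper's body (76 mm by 85 mm) begins 54 mm behind the grasp point. The pads swing forward as they close: fully open they stand 13 mm farther back than shut.
Start: joints at [0.997, 0.104, 0.097, 1.564, 0, 1.353], TCP at [0.209, 0.562, 0.253] pointing down, gripper open.
Joint ranges: [-2.99, 2.99], [-0.84, 1.86], [-1.1, 1.16], [-1.84, 2.11], [-1.51, 1.56], [-3.14, 3.14]. Speed limits (rad/s): [2.22, 2.22, 2.57, 3.14, 3.14, 3.14].

### API

Orientations are given as a 3x3 rotation matrix whose columns are the frame's x, y, z axes.
In Python, from plant import bot gives the robot as it stands.
- The arm moves only by the shell command python3 -m jog 'ROWS'. ROWS is JSON, a list of rows, each a list of 3 entries, a list of its own where there are three numbers: the closure, from 0 (fully open) to 1 (shut), then the shift along the tool's x, y, z in m, then the turn about the tool's z in rad. In form: [[grip, [tx, ty, tz], spin], ...]. A call has 1 to 5 rows; each row shifts and turns the pose as measured when the row begins, along the tool's axes as they then stand; what a row does not reach is not made up. A row lasts 1/8 s, in which the tool goes at most 62.5 mm and 10.7 degrees, less where a joint would pass 70% of its speed; a pose out of reach is approached as far as the arm can. A call is refused whole if a number of a shift passes 0.0625 or a number of a turn 0.188, either way. A call with a gripper value outside its range is refused whole. The fingers move at their own pace and stop on an object; the grip force is fixed at half the most. Time passes only in rows, so rows that do not move let the fingers close. It gives the time, the measured TCP pose, the force and the opening at its end, in the units of the state.
- bot.get_state(): the state, without advancing time (a new reading comes with each control period).
- bot.capture(name): name is "side" or "top" or "wrist"; returns a dict with "frame" (384x512x3 uint8, red, green, blue), "depth" (384x512 float32, m along the optical axis (not along the pixel's ray), 0 where there is no reading), "K" (3x3 intrinsics, pixels), "distortion" ([k1, k2, p1, p2, k3] as OpenCV has them; the pictures are not rectified), "world_from_camera" (4x4, takes a point from camera to world coordinates); the wrist camera has in their place "T_tool_cam" (4x4, takes a point from camera to tool coordinates, whose origin is the TCP and whose axes are the flange's). Camera axes: x right, y down, z forward; pixel columns grow to the right and rows downward; lengths in m; the calibration is good to about 2 mm. A picture is of the moment at which its call begins: read the wrist's pose just before it.
- bot.close_job(): hands the job in, once; it reports no verdict.
The state is a dict: "time": time; "joint_positions": joint angles; "qd": joint speeds; "joint_efforts": joint torques, N m; "eef_pos": TCP position; "orientation": TCP orientation; "contact_force": force on the tool from outside, world axes, zero at the start; "moment": the same for the moment, N m; "opening": finger opening in m.
Only numpy, scipy, OpenCV 4.12 (cv2) and the standard library are available. Lean on these libraries where they do the work, as an engineer would, in place of code of your own. Each camera call takes 0.05 s, during which the arm holds its last target.

## Working session

There is one attempt and no reset: what is moved stays moved. The work goes in short steps, Python scripts to look and compute and a shell command to move; the robot and the scene stay as the last step left them, time stands still between calls to the robot, and variables do not carry over. Pictures are saved under pics/ and viewed, and the job is handed in when it is done.

```bash
ls; mkdir -p pics
python3 - <<'E'
from plant import bot
import cv2,numpy as np
s=bot.get_state()
for k,v in s.items(): print(k,np.round(v,4).tolist())
for n in ["side","top","wrist"]:
    c=bot.capture(n); cv2.imwrite(f"pics/{n}0.png",c["frame"][:,:,::-1]); 
    np.savez(f"{n}0.npz",**c)
    print(n,c["K"].tolist(),c["distortion"]); print(np.round(c.get("world_from_camera",c.get("T_tool_cam")),3).tolist())
E
```

```text
pics
time 0.0
joint_positions [0.9973, 0.1047, 0.0965, 1.5639, -0.0, 1.3531]
qd [-0.001, 0.0018, 0.0, -0.0002, 0.001, -0.0002]
joint_efforts [-0.0012, -55.6933, 50.3646, 0.0169, -0.0004, -0.0]
eef_pos [0.2088, 0.5622, 0.2525]
orientation [[-0.9374, 0.3483, -0.0007], [0.3483, 0.9374, -0.0011], [0.0003, -0.0013, -1.0]]
contact_force [-0.5019, -0.4654, 1.1152]
moment [-0.0063, 0.0066, -0.0135]
opening 0.085
side [[362.47509704831435, 0.0, 258.90971147866003], [0.0, 362.47509704831435, 194.15628264148975], [0.0, 0.0, 1.0]] [-0.0435961  0.         0.         0.         0.       ]
[[0.988, -0.07, 0.135, 0.372], [-0.152, -0.534, 0.832, -0.925], [0.014, -0.842, -0.539, 0.736], [0.0, 0.0, 0.0, 1.0]]
top [[446.96033139235, 0.0, 255.712623589412], [0.0, 446.96033139235, 190.40411200525756], [0.0, 0.0, 1.0]] [0.02020162 0.         0.         0.         0.        ]
[[0.01, -0.989, 0.144, 0.314], [-1.0, -0.01, 0.004, 0.055], [-0.002, -0.144, -0.99, 1.548], [0.0, 0.0, 0.0, 1.0]]
wrist [[336.9058257117082, 0.0, 258.27669220100506], [0.0, 336.9058257117082, 183.57988870536337], [0.0, 0.0, 1.0]] [-0.06979208  0.          0.          0.          0.        ]
[[0.001, -0.959, -0.285, 0.072], [1.0, 0.001, -0.001, -0.002], [0.001, -0.285, 0.959, -0.12], [0.0, 0.0, 0.0, 1.0]]
```

View pics/top0.png

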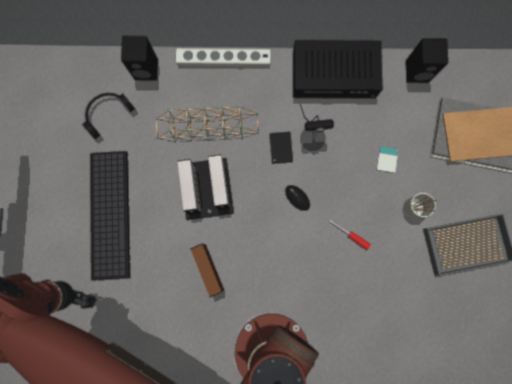

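View pics/side0.png

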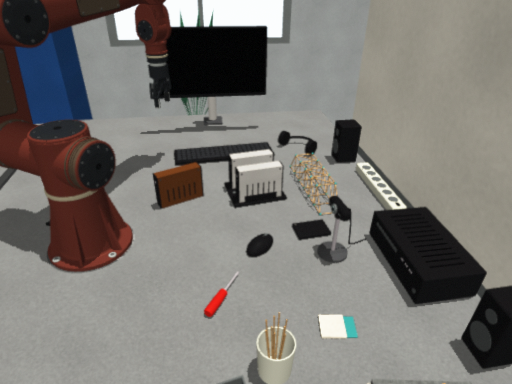

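View pics/wrist0.png

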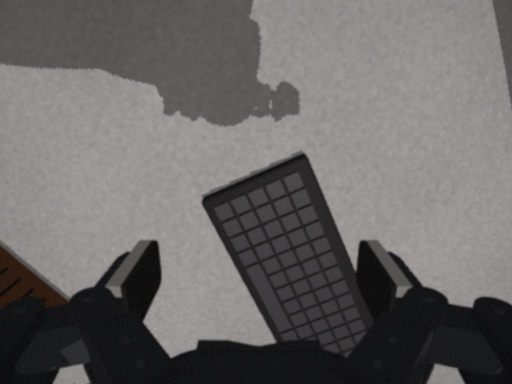

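Top view: the two silver-topped cases are in the black stand, left at (188,187) and right at (218,181). The brown look-alike at (207,270) is to be left alone. The webcam is at (318,128), with its foot at (314,142). Next I measure them.

```bash
cat > h.py <<'E'
import numpy as np,cv2
def pts(c,T):
    h,w=c["depth"].shape
    u,v=np.meshgrid(np.arange(w),np.arange(h))
    p=cv2.undistortPoints(np.stack([u,v],-1).reshape(-1,1,2).astype(np.float64),c["K"],c["distortion"]).reshape(h,w,2)
    d=c["depth"].astype(float)
    P=np.stack([p[...,0]*d,p[...,1]*d,d],-1)
    return P@T[:3,:3].T+T[:3,3]
def wristT(s,c):
    A=np.eye(4);A[:3,:3]=s["orientation"];A[:3,3]=s["eef_pos"];return A@c["T_tool_cam"]
def rect(m,P):
    q=P[m][:,:2].astype(np.float32); (cx,cy),(a,b),t=cv2.minAreaRect(q)
    if a<b: a,b,t=b,a,t+90
    t=(t+90)%180-90
    return np.round([cx,cy,a,b,t],4)
E
python3 - <<'E'
from h import *
c=dict(np.load("top0.npz"));P=pts(c,c["world_from_camera"])
f=c["frame"].astype(int);Z=P[...,2]
print("case tops z",Z[187,188],Z[181,218], "desk",Z[220,300])
br=(f.min(-1)>110)&(Z>.12)&(Z<.15)
n,l,st,ce=cv2.connectedComponentsWithStats(br.astype(np.uint8))
for i in range(1,n):
    if st[i,4]>50: print(st[i],rect(l==i,P),np.median(Z[l==i]))
# webcam
box=np.zeros_like(br);box[105:160,295:340]=1
for lo,hi in [(.01,.05),(.14,.2)]:
    m=box&(Z>lo)&(Z<hi);print(lo,m.sum(),rect(m,P),P[m].mean(0))
big=cv2.resize(c["frame"][95:235,160:360],None,fx=4,fy=4,interpolation=cv2.INTER_CUBIC)
cv2.imwrite("pics/topcrop.png",big[:,:,::-1])
s=dict(np.load("side0.npz"));S=pts(s,s["world_from_camera"])
box=np.zeros_like(br);box[185:270,310:360]=1
for lo,hi in [(.003,.02),(.145,.2)]:
    m=box&(S[...,2]>lo)&(S[...,2]<hi);print('side',lo,m.sum(),rect(m,S),S[m].mean(0),S[m][:,2].max())
big=cv2.resize(s["frame"][130:280,210:370],None,fx=4,fy=4,interpolation=cv2.INTER_CUBIC)
cv2.imwrite("pics/sidecrop.png",big[:,:,::-1])
E
```

```text
case tops z 0.13904993131201393 0.13639047887569178 desk -0.0013890691819185008
[208 155  19  50 636] [0.5537 0.1843 0.1611 0.0407 8.6698] 0.13829129567863463
[177 160  19  51 652] [0.5371 0.2825 0.1619 0.0411 8.9476] 0.13834399347477033
0.01 287 [  0.7648  -0.1421   0.1555   0.1232 -34.997 ] [ 0.72368724 -0.13552477  0.01464123]
0.14 318 [ 7.34700e-01 -1.36900e-01  9.08000e-02  5.66000e-02  8.47019e+01] [ 0.72448313 -0.13583513  0.17730862]
side 0.003 865 [ 7.72000e-01 -5.80000e-03  4.63900e-01  1.72800e-01  6.95678e+01] [ 0.72543807 -0.09073445  0.01001713] 0.01998806350047677
side 0.145 358 [ 7.25200e-01 -1.47500e-01  8.18000e-02  6.23000e-02  6.96874e+01] [ 0.72093405 -0.15490605  0.17182879] 0.1816035559951954
```

View pics/topcrop.png

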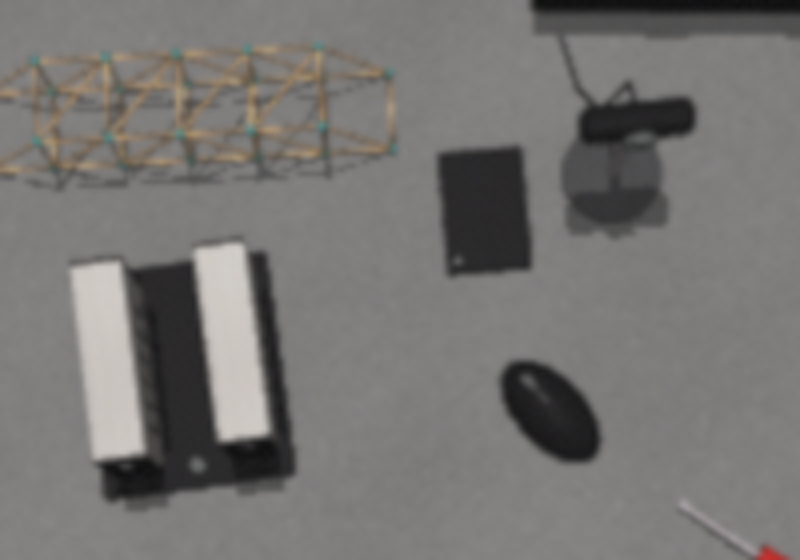

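View pics/sidecrop.png

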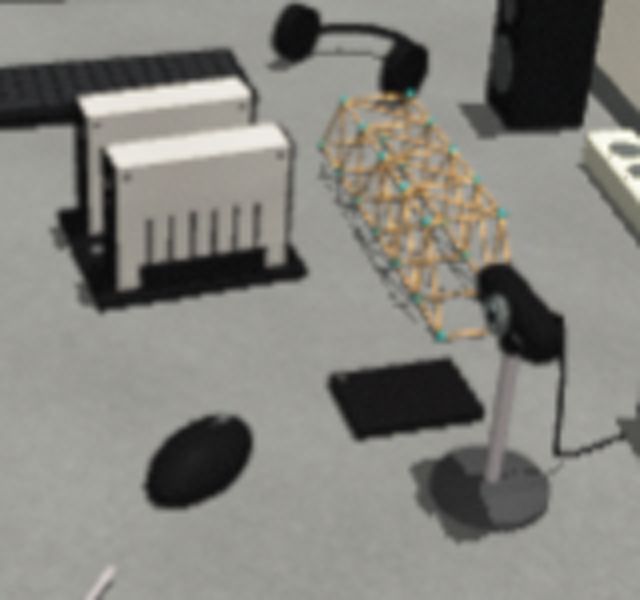

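Crop check: two silver cases in the black stand, which match the description, and the webcam bar at crop (637,118) with its foot at (612,178). Next: the webcam's yaw and lens position.

Run:
```python
from h import *
c=dict(np.load("top0.npz"));P=pts(c,c["world_from_camera"]);f=c["frame"].astype(int);Z=P[...,2]
box=np.zeros(Z.shape,bool);box[112:140,298:340]=1
bar=box&(f.max(-1)<45)
n,l,st,_=cv2.connectedComponentsWithStats(bar.astype(np.uint8));i=1+np.argmax(st[1:,4]);bar=l==i
print(st[i],"depth z on bar",np.percentile(Z[bar],[10,50,90]))
def ray(c,uv,z):
    p=cv2.undistortPoints(np.array(uv,float).reshape(-1,1,2),c["K"],c["distortion"]).reshape(-1,2)
    T=c["world_from_camera"];d=np.c_[p,np.ones(len(p))]@T[:3,:3].T;o=T[:3,3]
    return o+d*((z-o[2])/d[:,2])[:,None]
v,u=np.nonzero(bar)
Q=ray(c,np.c_[u,v],.178);(cx,cy),(a,b),t=cv2.minAreaRect(Q[:,:2].astype(np.float32));print("bar rect",cx,cy,a,b,t)
q=Q[:,:2]-Q[:,:2].mean(0);w,V=np.linalg.eigh(q.T@q);print("bar axis deg",np.degrees(np.arctan2(V[1,1],V[0,1])),Q[:,:2].mean(0))
m=box&(Z>.172)&(Z<.187);print('depth',rect(m,P),P[m].mean(0))
print("foot",ray(c,[[313,139.5]],.008))
big=cv2.resize(c["frame"][105:155,290:345],None,fx=10,fy=10,interpolation=cv2.INTER_CUBIC)
big=np.clip(big.astype(int)*2,0,255).astype(np.uint8);cv2.imwrite("pics/wc.png",big[:,:,::-1])
s=dict(np.load("side0.npz"))
big=cv2.resize(s["frame"][190:270,315:375],None,fx=7,fy=7,interpolation=cv2.INTER_CUBIC)
big=np.clip(big.astype(int)*2,0,255).astype(np.uint8);cv2.imwrite("pics/wcs.png",big[:,:,::-1])
# stand plate
m=(f.max(-1)<45)&(Z>.003)&(Z<.06);m[:150]=0;m[225:]=0;m[:,:170]=0;m[:,240:]=0
v,u=np.nonzero(m);print("stand",rect(m,P))
```

```text
[306 120  27  11 204] depth z on bar [0.17551007 0.180753   0.18412259]
bar rect 0.7241013050079346 -0.1372106969356537 0.028013020753860474 0.08453547954559326 7.045988082885742
bar axis deg 97.98340807482762 [ 0.72497501 -0.13548436]
depth [ 7.25100e-01 -1.37900e-01  9.02000e-02  3.55000e-02 -8.37879e+01] [ 0.7254548  -0.13738571  0.17965206]
foot [[ 0.72231121 -0.13954759  0.008     ]]
stand [0.5409 0.2273 0.195  0.1536 5.1849]
```

View pics/wc.png

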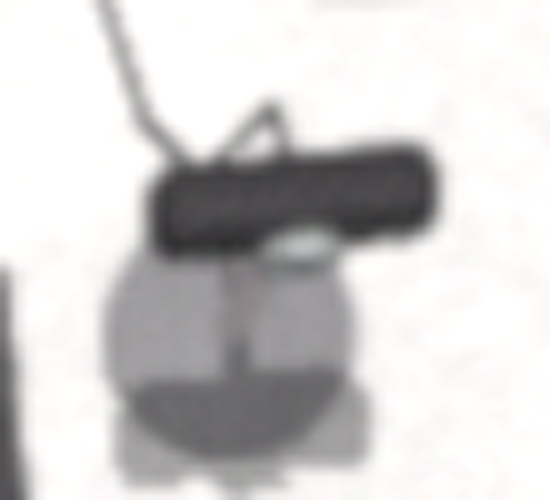

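View pics/wcs.png

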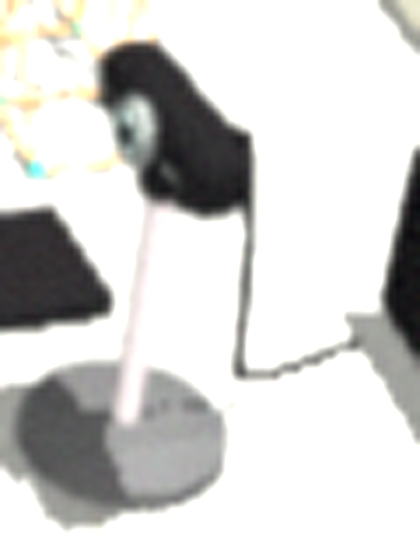

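```bash
python3 -m jog '[[0,[-0.058,-0.021,0],0],[0,[-0.058,-0.021,0],0],[0,[-0.058,-0.021,0],0],[0,[-0.058,-0.021,0],0],[0,[-0.058,-0.021,0],0]]'
python3 -m jog '[[0,[-0.058,-0.021,0],-0.17],[0,[-0.045,-0.03,0],-0.17],[0,[0,0,0],-0.17],[0,[0,0,0],0]]'
```

```text
time: 0.78
eef_pos: [0.446, 0.3612, 0.2511]
orientation: [[-0.94, 0.34, -0.002], [0.34, 0.94, -0.001], [0.001, -0.002, -1.0]]
contact_force: [0.5, 1.1, 0.5]
opening: 0.0853
time: 1.27
eef_pos: [0.5368, 0.278, 0.2491]
orientation: [[-0.986, -0.169, -0.004], [-0.169, 0.986, -0.002], [0.004, -0.001, -1.0]]
contact_force: [-0.9, -0.7, -0.2]
opening: 0.0856
```

```bash
cat > look.py <<'E'
import sys
from h import *
from plant import bot
name=sys.argv[1]
s=bot.get_state();c=bot.capture("wrist");P=pts(c,wristT(s,c));f=c["frame"].astype(int);Z=P[...,2]
np.savez(name+".npz",P=P,f=c["frame"]);cv2.imwrite(f"pics/{name}.png",c["frame"][:,:,::-1])
O=s["orientation"];print("tcp",np.round(s["eef_pos"],4),"jaw deg",np.degrees(np.arctan2(O[1][1],O[0][1])))
br=(f.min(-1)>90)&(Z>.125)&(Z<.15)
n,l,st,ce=cv2.connectedComponentsWithStats(br.astype(np.uint8))
for i in range(1,n):
    if st[i,4]>300: print(st[i],rect(l==i,P),np.median(Z[l==i]))
E
python3 look.py w1
```

```text
tcp [0.5368 0.278  0.2491] jaw deg 99.73755850100358
[  85   75   71  193 9657] [0.5464 0.1777 0.1456 0.0415 8.7817] 0.13677383017463673
[  233    75    60   210 11551] [0.5369 0.2778 0.1582 0.0402 8.575 ] 0.1366967452714838
```

View pics/w1.png

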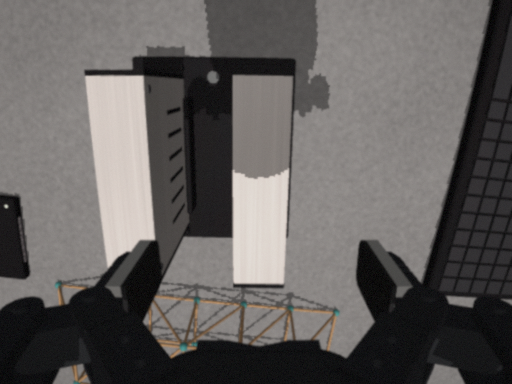

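The wrist view shows the left case (columns 233–293) centred between the pads (inner edges at 160 and 358). The right case is at columns 85–185. The wrist measurement is about 5 mm lower in y than the top camera. I'll trust the wrist for grasping. Descending now.

```bash
python3 -m jog '[[0,[0,0,0.045],0.02],[0,[0,0,0.045],0],[0,[0,0,0.03],0],[0,[0,0,0],0]]'
```

```text
time: 1.82
eef_pos: [0.5346, 0.2806, 0.1267]
orientation: [[-0.991, -0.135, -0.002], [-0.135, 0.991, -0.002], [0.002, -0.001, -1.0]]
contact_force: [0.4, 0.9, -0.3]
opening: 0.0855
```

```bash
python3 -m jog '[[0,[-0.002,-0.003,0.012],-0.014],[0,[0,0,0],0],[0,[0,0,0],0]]'; python3 look.py w2
```

```text
time: 2.2
eef_pos: [0.5386, 0.2789, 0.1179]
orientation: [[-0.989, -0.148, 0.003], [-0.148, 0.989, -0.001], [-0.003, -0.001, -1.0]]
contact_force: [-0.3, -0.5, 0.2]
opening: 0.0855
tcp [0.5386 0.2789 0.1179] jaw deg 98.52877852223807
[  190    55   140   290 35646] [0.5086 0.2732 0.1013 0.0405 8.6987] 0.13669678761672585
[   0  102   43  207 4180] [ 0.5218  0.1928  0.0778  0.0171 -4.3558] 0.13675745455476912
```

View pics/w2.png

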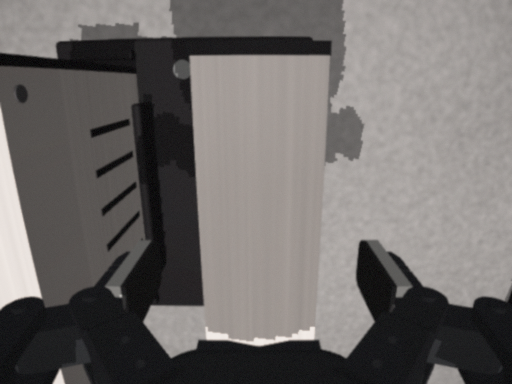

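The case (columns 191–330) is centred between the pads. Closing.

```bash
python3 -m jog '[[1,[0,0,0],0],[1,[0,0,0],0],[1,[0,0,0],0],[1,[0,0,0],0],[1,[0,0,0],0]]';python3 -m jog '[[1,[0,0,0],0],[1,[0,0,-0.01],0],[1,[0,0,-0.02],0],[1,[0,0,-0.02],0],[1,[0,0,-0.02],0]]'
```

```text
time: 2.88
eef_pos: [0.5392, 0.2791, 0.1191]
orientation: [[-0.989, -0.148, 0.004], [-0.148, 0.989, 0.0], [-0.004, -0.001, -1.0]]
contact_force: [1.0, 0.2, -0.3]
opening: 0.0395
time: 3.5
eef_pos: [0.5377, 0.2786, 0.1922]
orientation: [[-0.989, -0.148, 0.001], [-0.148, 0.989, -0.001], [-0.001, -0.001, -1.0]]
contact_force: [-0.1, 0.5, -2.8]
opening: 0.0394
```

```bash
python3 -m jog '[[1,[0,0,0],0],[1,[0,0,0],0],[1,[0,0,0],0],[1,[0,0,0],0]]';python3 -m jog '[[1,[0,0,0],0]]';python3 -m jog '[[1,[0,0,0],0]]'
python3 - <<'E'
from plant import bot
import numpy as np
for k in("eef_pos","joint_positions","contact_force","moment"): print(k,np.round(bot.get_state()[k],4))
c=bot.capture("side");import cv2;cv2.imwrite("pics/s1.png",c["frame"][60:320,120:440,::-1])
E
```

```text
time: 4.0
eef_pos: [0.5382, 0.2788, 0.1938]
orientation: [[-0.989, -0.148, 0.003], [-0.148, 0.989, -0.0], [-0.003, -0.001, -1.0]]
contact_force: [-1.0, -0.1, -3.1]
opening: 0.0394
time: 4.12
eef_pos: [0.5379, 0.2787, 0.1933]
orientation: [[-0.989, -0.148, 0.002], [-0.148, 0.989, -0.001], [-0.002, -0.001, -1.0]]
contact_force: [0.3, -0.9, -2.7]
opening: 0.0397
time: 4.25
eef_pos: [0.5378, 0.2787, 0.1929]
orientation: [[-0.989, -0.148, 0.002], [-0.148, 0.989, -0.001], [-0.002, -0.001, -1.0]]
contact_force: [-0.2, 0.8, -2.1]
opening: 0.0394
eef_pos [0.5378 0.2787 0.1929]
joint_positions [ 2.6300e-01  1.1590e-01  5.0000e-04  1.4538e+00 -1.1000e-03  1.1450e-01]
contact_force [-0.1547  0.7944 -2.0863]
moment [0.0503 0.0491 0.0046]
```

View pics/s1.png

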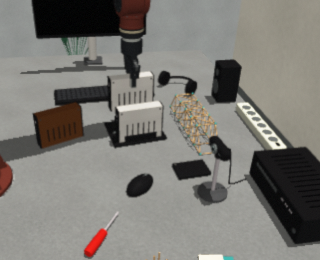

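The left case is clear of the stand and weighs about 2.7 N (0.27 kg), so it is the empty one. I'll set it back.

```bash
python3 -m jog '[[1,[-0.001,0,0.02],0],[1,[0,0,0.02],0],[1,[0,0,0.014],0],[1,[0,0,0],0]]'
```

```text
time: 4.8
eef_pos: [0.5381, 0.2786, 0.1335]
orientation: [[-0.989, -0.148, -0.0], [-0.148, 0.989, -0.001], [0.0, -0.001, -1.0]]
contact_force: [-0.0, -0.3, -3.0]
opening: 0.0393
```

```bash
python3 -m jog '[[1,[-0.001,0,0.007],0],[1,[0,0,0.004],0],[1,[0,0,0],0]]';python3 -m jog '[[1,[0,0,0.003],0],[1,[0,0,0],0]]'
```

```text
time: 5.18
eef_pos: [0.5398, 0.2788, 0.1227]
orientation: [[-0.989, -0.148, 0.001], [-0.148, 0.989, -0.001], [-0.001, -0.001, -1.0]]
contact_force: [-0.5, -0.4, -1.5]
opening: 0.04
time: 5.42
eef_pos: [0.5402, 0.2789, 0.1202]
orientation: [[-0.989, -0.148, 0.002], [-0.148, 0.989, -0.001], [-0.002, -0.001, -1.0]]
contact_force: [-0.8, -0.1, -3.2]
opening: 0.0395
```

```bash
python3 -m jog '[[1,[0.001,0,0.002],0],[1,[0,0,0],0]]';python3 -m jog '[[1,[0,0,0.002],0],[1,[0,0,0],0]]'
```

```text
time: 5.68
eef_pos: [0.5398, 0.279, 0.1193]
orientation: [[-0.989, -0.148, 0.004], [-0.148, 0.989, -0.0], [-0.004, -0.001, -1.0]]
contact_force: [0.4, -0.8, -2.6]
opening: 0.0392
time: 5.92
eef_pos: [0.54, 0.2792, 0.1194]
orientation: [[-0.989, -0.148, 0.005], [-0.148, 0.989, 0.0], [-0.005, -0.001, -1.0]]
contact_force: [0.5, -0.4, -2.2]
opening: 0.0392
```

```bash
python3 -m jog '[[1,[0,0,0.003],0],[1,[0,0,0],0]]';python3 -m jog '[[1,[0,0,0.003],0],[1,[0,0,0],0]]'
```

```text
time: 6.18
eef_pos: [0.5404, 0.2795, 0.1195]
orientation: [[-0.989, -0.149, 0.008], [-0.149, 0.989, 0.001], [-0.008, -0.0, -1.0]]
contact_force: [-0.5, 0.2, -3.2]
opening: 0.0396
time: 6.42
eef_pos: [0.5409, 0.2798, 0.1194]
orientation: [[-0.989, -0.149, 0.01], [-0.149, 0.989, 0.001], [-0.01, -0.0, -1.0]]
contact_force: [-1.9, 0.4, -1.2]
opening: 0.0391
```

```bash
python3 look.py w3
python3 - <<'E'
from plant import bot
import numpy as np,cv2
for k in("joint_positions","joint_efforts","contact_force","moment"): print(k,np.round(bot.get_state()[k],4))
c=bot.capture("side");cv2.imwrite("pics/s2.png",cv2.resize(c["frame"][100:220,200:310],None,fx=5,fy=5,interpolation=cv2.INTER_CUBIC)[:,:,::-1])
E
```

```text
tcp [0.5409 0.2798 0.1194] jaw deg 98.5584322959547
[  186    53   146   292 36011] [0.5113 0.2737 0.1033 0.0519 8.7907] 0.13686588657635723
[   0   98   50  257 6233] [ 0.5358  0.1932  0.1034  0.0209 -5.3006] 0.13672297755320176
joint_positions [ 0.2636  0.1377 -0.1101  1.3128 -0.0015  0.1142]
joint_efforts [ 1.53000e-01 -5.61342e+01  4.89215e+01 -1.42200e-01  9.95000e-02
  2.49000e-02]
contact_force [0.4301 0.0839 2.1428]
moment [-0.2166  0.3634  0.029 ]
```

View pics/s2.png

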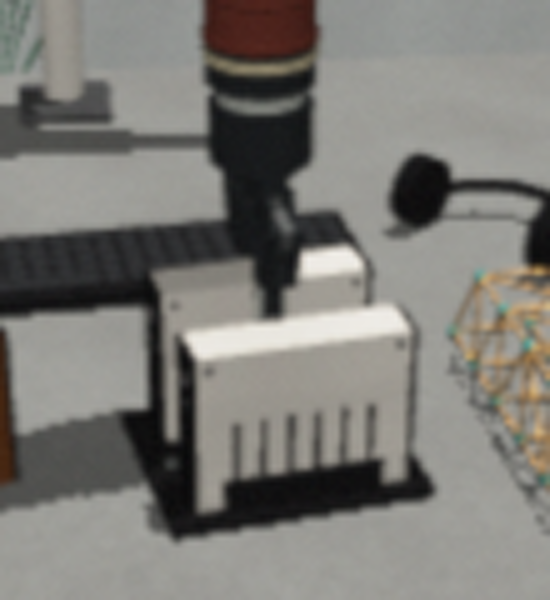

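View pics/w3.png

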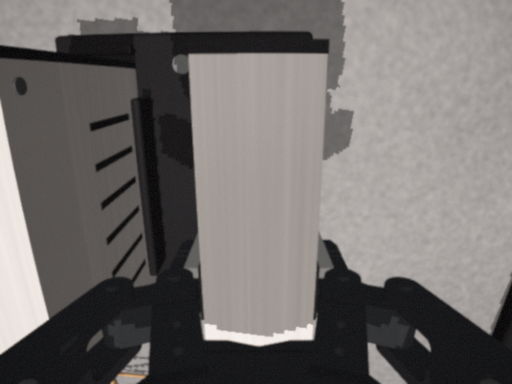

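The top is back at z 0.137 and the force has changed sign, so the case is seated. Releasing, then rising.

```bash
python3 -m jog '[[0.3,[0,0,0],0],[0,[0,0,0],0],[0,[0,0,0],0],[0,[0,0,0],0],[0,[0,0,0],0]]';python3 -m jog '[[0,[0,0,-0.04],0],[0,[0,0,-0.05],0],[0,[0,0,-0.05],0],[0,[0,0,0],0]]'; python3 look.py w4
```

```text
time: 7.15
eef_pos: [0.5412, 0.2798, 0.1178]
orientation: [[-0.989, -0.149, 0.01], [-0.149, 0.989, 0.001], [-0.01, -0.0, -1.0]]
contact_force: [-1.1, -0.8, 0.2]
opening: 0.0856
time: 7.65
eef_pos: [0.5392, 0.2794, 0.261]
orientation: [[-0.989, -0.148, 0.008], [-0.148, 0.989, 0.001], [-0.008, -0.0, -1.0]]
contact_force: [1.6, -0.3, 0.1]
opening: 0.0855
tcp [0.5392 0.2794 0.261 ] jaw deg 98.53693854834114
[  88   72   76  200 9312] [0.5523 0.1787 0.1579 0.0415 8.7223] 0.13674198889458514
[  231    74    57   200 10564] [0.5393 0.2781 0.1575 0.0401 8.7356] 0.1366724305939166
```

View pics/w4.png

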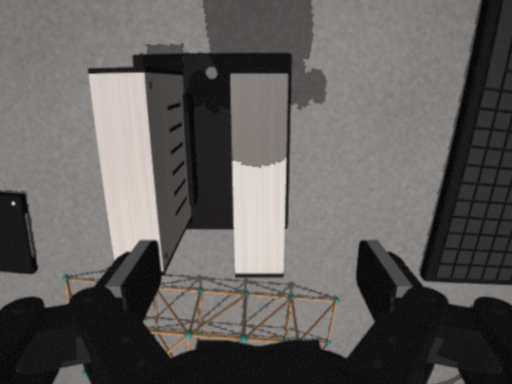

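The left case is upright and home. Its top is at z 0.1367, the same as the right one, and its position matches the first view. With the hand empty, I'll take a close look at the webcam.

```bash
python3 -m jog '[[0,[-0.002,-0.053,-0.02],0],[0,[-0.002,-0.053,-0.02],0],[0,[-0.002,-0.053,-0.015],0],[0,[-0.002,-0.053,-0.01],0],[0,[-0.002,-0.053,-0.01],0]]';python3 -m jog '[[0,[-0.002,-0.053,-0.01],0],[0,[-0.002,-0.053,0],0],[0,[-0.002,-0.053,0],0],[0,[0,0,0],0],[0,[0,0,0],0]]'; python3 look.py wc1
```

```text
time: 8.32
eef_pos: [0.5866, 0.0149, 0.3271]
orientation: [[-0.988, -0.156, -0.006], [-0.156, 0.988, 0.0], [0.005, 0.001, -1.0]]
contact_force: [2.2, 0.3, -0.0]
opening: 0.0851
time: 8.95
eef_pos: [0.6166, -0.15, 0.3292]
orientation: [[-0.988, -0.151, -0.014], [-0.151, 0.989, 0.004], [0.013, 0.006, -1.0]]
contact_force: [-0.9, 1.0, 0.6]
opening: 0.0856
tcp [ 0.6166 -0.15    0.3292] jaw deg 98.66276044983137
```

View pics/wc1.png

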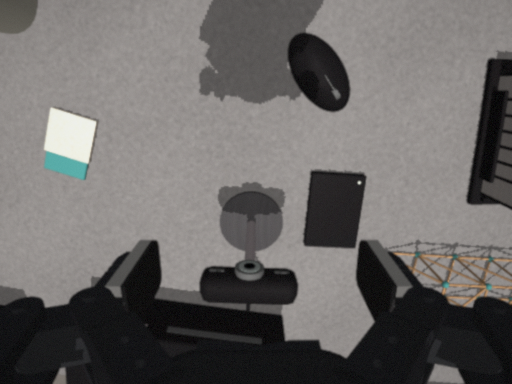

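The wrist view shows the webcam bar at (200–298, 264–305), the lens at (249,268) and the foot circle at (251,220), radius 31. I'll measure these.

Run:
```python
from h import *
from plant import bot
s=bot.get_state();c=bot.capture("wrist");T=wristT(s,c);P=pts(c,T);f=c["frame"].astype(int);Z=P[...,2]
def ray(uv,z):
    p=cv2.undistortPoints(np.array(uv,float).reshape(-1,1,2),c["K"],c["distortion"]).reshape(-1,2)
    d=np.c_[p,np.ones(len(p))]@T[:3,:3].T;o=T[:3,3]
    return o+d*((z-o[2])/d[:,2])[:,None]
box=np.zeros(Z.shape,bool);box[255:310,190:310]=1
m=box&(Z>.172)&(Z<.19);print(m.sum(),"top of bar",rect(m,P),P[m].mean(0))
q=P[m][:,:2];q=q-q.mean(0);w,V=np.linalg.eigh(q.T@q);a=np.degrees(np.arctan2(V[1,1],V[0,1]));print("axis",a)
m=box&(Z>.14)&(Z<.19);print("bar",rect(m,P),P[m].mean(0),P[m][:,2].max())
print("lens by ray",ray([[249,268]],.165),"depth",P[266:271,247:252].reshape(-1,3).mean(0))
# foot circle
g=np.zeros(Z.shape,bool);g[180:262,210:295]=1
d=P[...,2];fm=g&(Z>.003)&(Z<.03);v,u=np.nonzero(fm);print("foot n",fm.sum(),rect(fm,P),np.percentile(Z[fm],50))
gray=cv2.cvtColor(c["frame"],cv2.COLOR_RGB2GRAY)
ci=cv2.HoughCircles(gray[170:270,200:300],cv2.HOUGH_GRADIENT,1,50,param1=60,param2=15,minRadius=25,maxRadius=40);print(ci+np.array([200,170,0]))
big=cv2.resize(c["frame"][170:320,180:320],None,fx=4,fy=4,interpolation=cv2.INTER_CUBIC);cv2.imwrite("pics/wc2.png",np.clip(big.astype(int)*2,0,255).astype(np.uint8)[:,:,::-1])
print("foot ray",ray([[ci[0,0,0]+200,ci[0,0,1]+170]],.01))
```

```text
2757 top of bar [ 7.23800e-01 -1.44300e-01  9.24000e-02  3.41000e-02 -8.40789e+01] [ 0.72360955 -0.1444132   0.17859931]
axis 96.51817930972246
bar [ 7.33600e-01 -1.41700e-01  9.47000e-02  5.53000e-02 -7.67416e+01] [ 0.72116207 -0.14440513  0.1752054 ] 0.18253142959811797
lens by ray [[ 0.70969112 -0.14538755  0.165     ]] depth [ 0.70738173 -0.14563493  0.1690241 ]
foot n 2747 [ 0.7277 -0.1437  0.0899  0.0886  9.1643] 0.010652447956763789
[[[251.5        221.5         30.20000076]]]
foot ray [[ 0.72507414 -0.14292903  0.01      ]]
```

View pics/wc2.png

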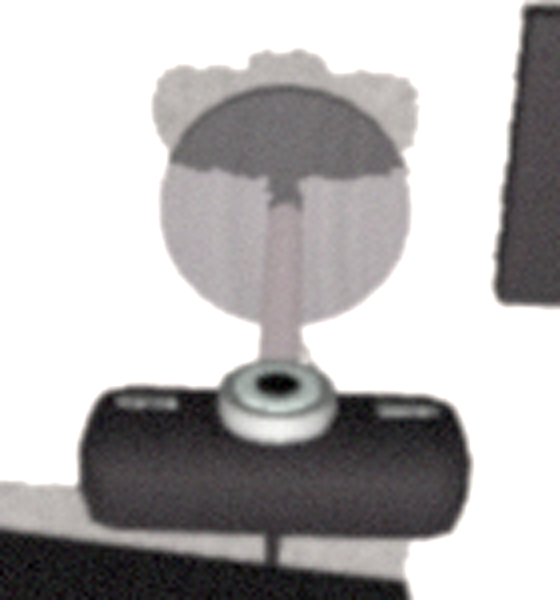

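Lens at (0.707, −0.1455, 0.165) and webcam yaw about 6.2°. The case middle should therefore be at (0.558, −0.162, 0.165) with the jaw axis at 6.2°. Now to the right case at (0.5523, 0.1787).

```bash
python3 -m jog '[[0,[0.002,0.056,0],0],[0,[0.002,0.056,0],0],[0,[0.002,0.056,0],0],[0,[0.002,0.056,0.02],0],[0,[0.002,0.056,0.025],0]]';python3 -m jog '[[0,[0.002,0.05,0.03],0],[0,[0,0,0],0],[0,[0,0,0],0]]'; python3 look.py w5
```

```text
time: 9.68
eef_pos: [0.5614, 0.1351, 0.2869]
orientation: [[-0.988, -0.153, -0.009], [-0.153, 0.988, 0.004], [0.008, 0.005, -1.0]]
contact_force: [0.6, 0.3, -0.1]
opening: 0.0856
time: 10.05
eef_pos: [0.5471, 0.1923, 0.2555]
orientation: [[-0.986, -0.163, -0.01], [-0.164, 0.987, 0.004], [0.009, 0.006, -1.0]]
contact_force: [0.9, -0.7, 0.3]
opening: 0.0852
tcp [0.5471 0.1923 0.2555] jaw deg 99.40872597245794
[  211    81    59   204 10896] [0.553  0.1791 0.1589 0.0409 8.6527] 0.13668802615249348
[ 338   86   75  201 9249] [0.539  0.2779 0.1588 0.0414 8.7325] 0.13658683211937717
```

View pics/w5.png

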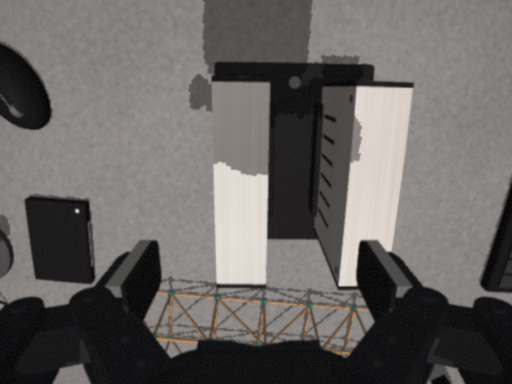

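```bash
python3 -m jog '[[0,[-0.004,-0.014,0],0.012],[0,[0,0,0],0],[0,[0,0,0.05],0],[0,[0,0,0],0]]'; python3 look.py w6
```

```text
time: 10.6
eef_pos: [0.5555, 0.1746, 0.2066]
orientation: [[-0.989, -0.145, -0.007], [-0.145, 0.989, 0.005], [0.006, 0.006, -1.0]]
contact_force: [-0.9, -0.0, 0.2]
opening: 0.0854
tcp [0.5555 0.1746 0.2066] jaw deg 98.31884997286929
[  232    70    73   248 16492] [0.5531 0.179  0.1582 0.0403 8.7143] 0.13668739695262327
[  393    73    90   223 13138] [0.5312 0.2767 0.1428 0.0419 8.4134] 0.13658977884444856
```

```bash
python3 -m jog '[[0,[0.002,0.005,0.015],-0.006],[0,[0,0,0.02],0],[0,[0,0,0],0]]'; python3 look.py w7
```

```text
time: 11.02
eef_pos: [0.5565, 0.18, 0.1776]
orientation: [[-0.989, -0.151, 0.004], [-0.151, 0.989, 0.006], [-0.005, 0.005, -1.0]]
contact_force: [-0.8, 0.3, 0.1]
opening: 0.0852
tcp [0.5565 0.18   0.1776] jaw deg 98.67505296833387
[  216    61    88   284 22007] [0.5528 0.1789 0.1582 0.0404 8.7142] 0.13667091150187663
[  405    67   107   239 16562] [0.5259 0.2759 0.132  0.042  8.9191] 0.13659867721218744
```

```bash
python3 -m jog '[[0,[0.004,-0.001,0.015],0],[0,[0,0,0.02],0],[0,[0,0,0.018],0],[0,[0,0,0],0]]'; python3 look.py w8
```

```text
time: 11.58
eef_pos: [0.553, 0.1786, 0.1218]
orientation: [[-0.989, -0.151, 0.005], [-0.151, 0.989, 0.006], [-0.006, 0.005, -1.0]]
contact_force: [0.8, -0.3, -0.4]
opening: 0.0855
tcp [0.553  0.1786 0.1218] jaw deg 98.67629597562738
[  198    63   135   282 33303] [0.5259 0.1748 0.1037 0.0405 8.7622] 0.13669551166483063
[ 471  124   41  183 3386] [5.16000e-01 2.55000e-01 7.19000e-02 1.70000e-02 2.19257e+01] 0.13658455898768512
```

View pics/w8.png

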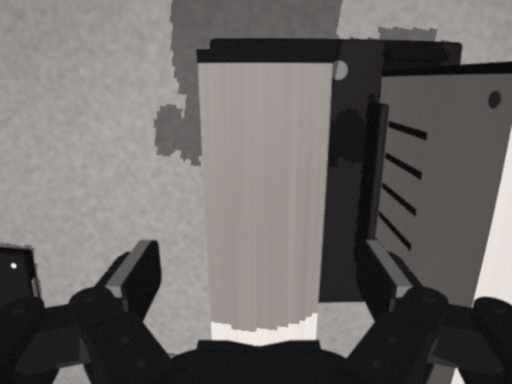

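Centred on the right case (columns 198–333), left pad clear of the left case. Closing and lifting.

```bash
python3 -m jog '[[0,[0,0,0.004],0],[1,[0,0,0],0],[1,[0,0,0],0],[1,[0,0,0],0],[1,[0,0,0],0]]';python3 -m jog '[[1,[0,0,0],0],[1,[0,0,0],0]]';python3 -m jog '[[1,[0,0,-0.01],0],[1,[0,0,-0.015],0],[1,[0,0,-0.02],0],[1,[0,0,-0.02],0],[1,[0,0,0],0]]';python3 -m jog '[[1,[0,0,0],0],[1,[0,0,0],0]]';python3 -m jog '[[1,[0,0,0],0]]'
```

```text
time: 12.25
eef_pos: [0.5547, 0.179, 0.1205]
orientation: [[-0.988, -0.151, 0.009], [-0.151, 0.989, 0.007], [-0.01, 0.005, -1.0]]
contact_force: [1.1, 0.8, -2.8]
opening: 0.0394
time: 12.5
eef_pos: [0.5547, 0.1791, 0.1204]
orientation: [[-0.988, -0.151, 0.009], [-0.151, 0.988, 0.006], [-0.01, 0.005, -1.0]]
contact_force: [-0.6, 0.3, -0.4]
opening: 0.0397
time: 13.12
eef_pos: [0.5525, 0.1781, 0.1876]
orientation: [[-0.989, -0.151, 0.005], [-0.151, 0.989, 0.006], [-0.006, 0.005, -1.0]]
contact_force: [-0.2, 0.3, -7.9]
opening: 0.0393
time: 13.38
eef_pos: [0.5519, 0.178, 0.1863]
orientation: [[-0.989, -0.151, 0.003], [-0.151, 0.989, 0.005], [-0.004, 0.005, -1.0]]
contact_force: [-0.0, 0.4, -7.6]
opening: 0.0392
time: 13.5
eef_pos: [0.5515, 0.178, 0.1855]
orientation: [[-0.989, -0.151, 0.002], [-0.151, 0.989, 0.005], [-0.003, 0.005, -1.0]]
contact_force: [0.6, 1.0, -7.5]
opening: 0.0394
```

The right case weighs about 7.6 N (0.77 kg), so it is the heavier one. Carrying it towards the webcam: translate first, then rotate.

```bash
python3 -m jog '[[1,[0.008,-0.025,-0.02],0],[1,[0.008,-0.04,-0.02],0],[1,[0.008,-0.05,-0.01],0],[1,[0.008,-0.05,-0.005],0],[1,[0.008,-0.04,-0.003],0]]'
```

```text
time: 14.12
eef_pos: [0.5415, -0.0339, 0.2411]
orientation: [[-0.988, -0.157, -0.002], [-0.157, 0.988, 0.005], [0.001, 0.006, -1.0]]
contact_force: [0.4, -1.3, -8.3]
opening: 0.039
```

```bash
python3 -m jog '[[1,[0,-0.02,0],0.1],[1,[0,-0.02,0],0.15],[1,[0,-0.01,0],0.15],[1,[0,0,0],0.15],[1,[0,0,0],0.15]]';python3 -m jog '[[1,[0,0,-0.001],0.15],[1,[0,0,0],0.15],[1,[0,0,0],0.15],[1,[0,0,0],0.1],[1,[0,0,0],0.05]]'
```

```text
time: 14.75
eef_pos: [0.5436, -0.089, 0.2387]
orientation: [[-0.842, 0.539, -0.004], [0.539, 0.842, 0.006], [0.007, 0.003, -1.0]]
contact_force: [-0.1, 0.1, -7.4]
opening: 0.0391
time: 15.38
eef_pos: [0.5427, -0.0889, 0.2372]
orientation: [[-0.37, 0.929, -0.008], [0.929, 0.37, 0.007], [0.01, -0.004, -1.0]]
contact_force: [0.2, -0.4, -7.4]
opening: 0.0393
```

```bash
python3 -m jog '[[1,[-0.03,-0.005,0.005],0],[1,[-0.03,-0.005,0.005],0],[1,[-0.01,0,0.003],0.1],[1,[0,0,0.003],0.1],[1,[0,0,0],0.05]]';python3 -m jog '[[1,[0,0,0],0],[1,[0,0,0],0]]'
```

```text
time: 16.0
eef_pos: [0.5588, -0.1592, 0.2173]
orientation: [[-0.12, 0.993, -0.011], [0.993, 0.12, 0.009], [0.01, -0.01, -1.0]]
contact_force: [0.3, 0.0, -6.9]
opening: 0.0391
time: 16.25
eef_pos: [0.5585, -0.1591, 0.2165]
orientation: [[-0.121, 0.993, -0.012], [0.993, 0.122, 0.01], [0.011, -0.011, -1.0]]
contact_force: [0.1, -0.3, -7.9]
opening: 0.0391
```

```bash
cat > chk.py <<'E'
import sys
from h import *
from plant import bot
n=sys.argv[1]
s=bot.get_state();c=bot.capture("side");P=pts(c,c["world_from_camera"]);f=c["frame"].astype(int)
np.savez("chk_"+n+".npz",P=P,f=c["frame"])
cv2.imwrite(f"pics/{n}.png",cv2.resize(c["frame"][90:290,200:400],None,fx=3,fy=3,interpolation=cv2.INTER_CUBIC)[:,:,::-1])
t=bot.capture("top");cv2.imwrite(f"pics/{n}t.png",cv2.resize(t["frame"][90:240,170:370],None,fx=4,fy=4,interpolation=cv2.INTER_CUBIC)[:,:,::-1])
Q=pts(t,t["world_from_camera"]);np.savez("chkt_"+n+".npz",P=Q,f=t["frame"])
print(np.round(s["eef_pos"],4));print(np.round(s["orientation"],4))
E
python3 chk.py f1
```

```text
[ 0.5585 -0.1591  0.2165]
[[-0.1215  0.9925 -0.012 ]
 [ 0.9925  0.1216  0.0097]
 [ 0.0111 -0.0107 -0.9999]]
```

View pics/f1.png

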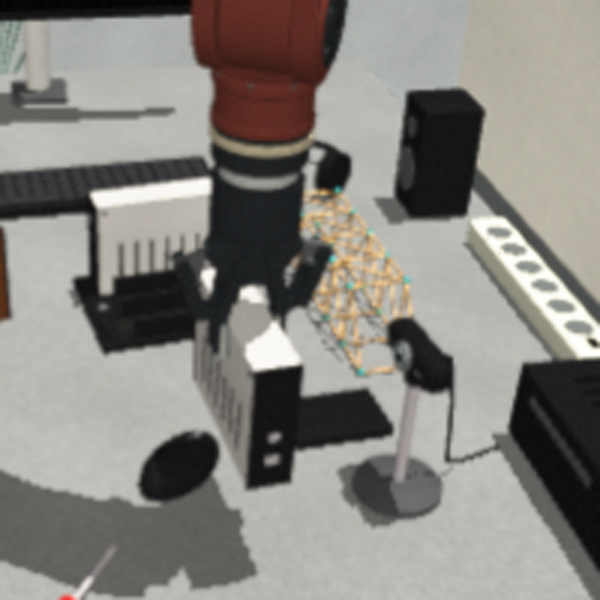

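View pics/f1t.png

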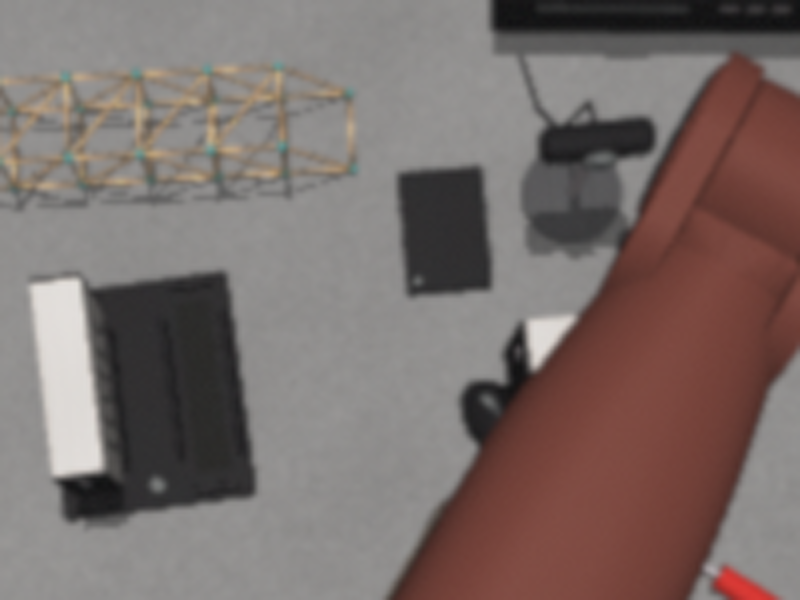

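The heavy case is held in front of the webcam, with its black end at crop (270,420). The left case is standing in its bay. Now to check tilt and distance.

```bash
cat > tilt.py <<'E'
import sys
from h import *
d=np.load("chk_"+sys.argv[1]+".npz");P=d["P"];f=d["f"].astype(int);Z=P[...,2]
def plane(m,name):
    q=P[m];
    for _ in range(4):
        c=q.mean(0);n=np.linalg.svd(q-c,full_matrices=False)[2][2];r=np.abs((q-c)@n);q=q[r<max(.0015,2.5*np.median(r))]
    if n[2]<0 and abs(n[2])>.5:n=-n
    print(name,len(q),"c",np.round(c,4),"n",np.round(n,4),"rms",np.round(r.std(),4));return n
near=(P[...,0]>.45)&(P[...,0]<.66)&(P[...,1]<-.03)&(P[...,1]>-.28)&(Z>.09)&(Z<.25)
bl=near&(f.max(-1)<60)&(P[...,1]<-.225);plane(cv2.erode(bl.astype(np.uint8),np.ones((3,3)))>0,"end")
top=near&(f.min(-1)>120)&(Z>.215);plane(cv2.erode(top.astype(np.uint8),np.ones((3,3)))>0,"top")
face=near&(f.min(-1)>60)&(Z<.21)&(P[...,0]<.56);plane(cv2.erode(face.astype(np.uint8),np.ones((3,3)))>0,"broad")
lt=(P[...,0]>.45)&(P[...,0]<.66)&(P[...,1]>.2)&(P[...,1]<.33)&(f.min(-1)>110);plane(lt&(Z>.13),"left top");plane(lt&(Z<.125),"left side")
v,u=np.nonzero(bl);print("end mask zrange",np.percentile(Z[bl],[1,99]),"y",np.median(P[bl][:,1]))
E
python3 tilt.py f1
```

```text
end 276 c [ 0.5655 -0.2387  0.1812] n [ 0.1155 -0.993  -0.0232] rms 0.0004
top 259 c [ 0.5598 -0.1883  0.2318] n [ 0.0031 -0.0178  0.9998] rms 0.0004
broad 407 c [ 0.5368 -0.1699  0.1568] n [ 0.9925  0.1223 -0.0043] rms 0.0003
left top 199 c [0.5298 0.2761 0.1357] n [ 0.0076 -0.0137  0.9999] rms 0.0005
left side 579 c [0.5264 0.2583 0.0838] n [ 0.1461 -0.9892 -0.0067] rms 0.001
end mask zrange [0.11079824 0.23075706] y -0.23863624226005953
```

Distance, yaw and height are close: 4 mm off laterally, 5 mm too high, about 0.7° of yaw. The tool has picked up about 1° of tilt from drift. Fine correction.

```bash
python3 -m jog '[[1,[-0.004,0,0.003],0.012],[1,[0,0,0],0],[1,[0,0,0],0]]'; python3 -c "
from plant import bot;import numpy as np;print(np.round(bot.get_state()['orientation'],4))"
```

```text
time: 16.73
eef_pos: [0.5591, -0.1633, 0.2135]
orientation: [[-0.109, 0.994, -0.012], [0.994, 0.109, 0.009], [0.011, -0.01, -1.0]]
contact_force: [0.1, -0.0, -7.6]
opening: 0.0391
[[-0.1092  0.9939 -0.0116]
 [ 0.994   0.1093  0.0095]
 [ 0.0107 -0.0105 -0.9999]]
```

```bash
python3 -m jog '[[1,[0,0,-0.03],0],[1,[0,0,0],0],[1,[0,0,0],0]]'; python3 -m jog '[[1,[0,0,0.005],0],[1,[0,0,0.005],0],[1,[0,0,0.005],0],[1,[0,0,0.005],0],[1,[0,0,0.005],0]]'; python3 -c "
from plant import bot;import numpy as np;print(np.round(bot.get_state()['orientation'],4))"
```

```text
time: 17.1
eef_pos: [0.5591, -0.1633, 0.2424]
orientation: [[-0.109, 0.994, -0.013], [0.994, 0.11, 0.01], [0.012, -0.012, -1.0]]
contact_force: [-0.1, 0.4, -7.4]
opening: 0.039
time: 17.73
eef_pos: [0.5578, -0.1625, 0.2128]
orientation: [[-0.11, 0.994, -0.016], [0.994, 0.11, 0.012], [0.014, -0.015, -1.0]]
contact_force: [0.3, -0.8, -7.3]
opening: 0.0393
[[-0.1095  0.9939 -0.0161]
 [ 0.9939  0.1097  0.012 ]
 [ 0.0137 -0.0146 -0.9998]]
```

```bash
cat > o.py <<'E'
from plant import bot;import numpy as np
s=bot.get_state();print(np.round(s['eef_pos'],4),np.round(np.array(s['orientation'])[2],4),np.round(np.array(s['orientation'])[:,2],4))
E
for i in 1; do python3 -m jog '[[1,[0,0,-0.04],0],[1,[0,0,-0.04],0]]'; python3 o.py; done
```

```text
time: 17.98
eef_pos: [0.5573, -0.1625, 0.2895]
orientation: [[-0.109, 0.994, -0.023], [0.994, 0.11, 0.016], [0.018, -0.021, -1.0]]
contact_force: [-0.0, -0.7, -7.5]
opening: 0.0394
[ 0.5573 -0.1625  0.2895] [ 0.0185 -0.0214 -0.9996] [-0.0233  0.016  -0.9996]
```

```bash
python3 -m jog '[[1,[0,0,0.04],0],[1,[0,0,0.035],0]]'; python3 o.py
```

```text
time: 18.23
eef_pos: [0.5594, -0.1635, 0.2204]
orientation: [[-0.11, 0.994, -0.011], [0.994, 0.11, 0.009], [0.011, -0.01, -1.0]]
contact_force: [-1.0, -0.0, -8.8]
opening: 0.0394
[ 0.5594 -0.1635  0.2204] [ 0.0107 -0.0103 -0.9999] [-0.0114  0.0095 -0.9999]
```

```bash
python3 -m jog '[[1,[0,0,-0.06],0]]'; python3 o.py;python3 -m jog '[[1,[0,0,0],0]]'; python3 o.py; python3 -m jog '[[1,[0,0,0.03],0],[1,[0,0,0.03],0]]'; python3 o.py;python3 -m jog '[[1,[0,0,0],0]]'; python3 o.py
```

```text
time: 18.35
eef_pos: [0.5533, -0.1602, 0.266]
orientation: [[-0.109, 0.993, -0.035], [0.994, 0.11, 0.022], [0.026, -0.032, -0.999]]
contact_force: [-0.3, -0.4, -6.4]
opening: 0.039
[ 0.5533 -0.1602  0.266 ] [ 0.0262 -0.0321 -0.9991] [-0.0347  0.0225 -0.9991]
time: 18.48
eef_pos: [0.5551, -0.1612, 0.2711]
orientation: [[-0.109, 0.994, -0.027], [0.994, 0.11, 0.018], [0.021, -0.025, -0.999]]
contact_force: [0.1, -0.3, -6.9]
opening: 0.0395
[ 0.5551 -0.1612  0.2711] [ 0.0211 -0.025  -0.9995] [-0.0272  0.0183 -0.9995]
time: 18.73
eef_pos: [0.5552, -0.1611, 0.2116]
orientation: [[-0.109, 0.994, -0.022], [0.994, 0.11, 0.015], [0.018, -0.02, -1.0]]
contact_force: [-1.0, 0.3, -7.1]
opening: 0.0396
[ 0.5552 -0.1611  0.2116] [ 0.0178 -0.0203 -0.9996] [-0.0222  0.0155 -0.9996]
time: 18.85
eef_pos: [0.5541, -0.1605, 0.209]
orientation: [[-0.109, 0.994, -0.026], [0.994, 0.11, 0.017], [0.02, -0.024, -1.0]]
contact_force: [0.3, -0.2, -7.7]
opening: 0.0394
[ 0.5541 -0.1605  0.209 ] [ 0.0202 -0.0236 -0.9995] [-0.0257  0.0175 -0.9995]
```

```bash
python3 -m jog '[[1,[0,0,-0.02],0],[1,[0,0,-0.02],0],[1,[0,0,-0.02],0]]'; python3 o.py;python3 -m jog '[[1,[0,0,0.06],0]]'; python3 o.py; python3 -m jog '[[1,[0,0,0],0]]'; python3 o.py
```

```text
time: 19.23
eef_pos: [0.5563, -0.1619, 0.2763]
orientation: [[-0.109, 0.994, -0.022], [0.994, 0.11, 0.016], [0.018, -0.02, -1.0]]
contact_force: [0.3, 0.2, -8.2]
opening: 0.0393
[ 0.5563 -0.1619  0.2763] [ 0.0178 -0.0203 -0.9996] [-0.0222  0.0155 -0.9996]
time: 19.35
eef_pos: [0.56, -0.1639, 0.2268]
orientation: [[-0.109, 0.994, -0.006], [0.994, 0.109, 0.007], [0.007, -0.006, -1.0]]
contact_force: [1.8, -0.8, -10.4]
opening: 0.0393
[ 0.56   -0.1639  0.2268] [ 0.0075 -0.0057 -1.    ] [-0.0065  0.0068 -1.    ]
time: 19.48
eef_pos: [0.5572, -0.1623, 0.2225]
orientation: [[-0.109, 0.994, -0.015], [0.994, 0.11, 0.011], [0.013, -0.013, -1.0]]
contact_force: [0.4, 0.5, -9.4]
opening: 0.0394
[ 0.5572 -0.1623  0.2225] [ 0.0129 -0.0133 -0.9998] [-0.0146  0.0114 -0.9998]
```

```bash
python3 -m jog '[[1,[0,0,-0.02],0],[1,[0,0,-0.02],0],[1,[0,0,-0.02],0],[1,[0,0,0.06],0],[1,[0,0,0],0]]'; python3 o.py;python3 -m jog '[[1,[0,0,-0.02],0],[1,[0,0,-0.02],0],[1,[0,0,-0.018],0],[1,[0,0,0.06],0],[1,[0,0,0],0]]'; python3 o.py
```

```text
time: 20.1
eef_pos: [0.5633, -0.1658, 0.2431]
orientation: [[-0.109, 0.994, 0.007], [0.994, 0.109, -0.001], [-0.001, 0.007, -1.0]]
contact_force: [-1.4, 1.2, -6.9]
opening: 0.0396
[ 0.5633 -0.1658  0.2431] [-0.0013  0.0069 -1.    ] [ 7.e-03 -5.e-04 -1.e+00]
time: 20.72
eef_pos: [0.5708, -0.17, 0.2666]
orientation: [[-0.109, 0.993, 0.035], [0.994, 0.109, -0.016], [-0.02, 0.033, -0.999]]
contact_force: [0.6, 0.2, -7.8]
opening: 0.0396
[ 0.5708 -0.17    0.2666] [-0.02    0.0332 -0.9992] [ 0.0352 -0.0163 -0.9992]
```

```bash
python3 -m jog '[[1,[0,0,-0.06],0],[1,[0,0,0],0]]'; python3 o.py;python3 -m jog '[[1,[0,0,0.01],0],[1,[0,0,0.01],0],[1,[0,0,0.01],0],[1,[0,0,0.01],0],[1,[0,0,0.01],0]]'; python3 o.py
```

```text
time: 20.98
eef_pos: [0.5706, -0.1702, 0.3386]
orientation: [[-0.109, 0.993, 0.048], [0.994, 0.11, -0.023], [-0.028, 0.045, -0.999]]
contact_force: [2.0, -1.1, -6.8]
opening: 0.039
[ 0.5706 -0.1702  0.3386] [-0.0282  0.0448 -0.9986] [ 0.0476 -0.0232 -0.9986]
time: 21.6
eef_pos: [0.5743, -0.1721, 0.2883]
orientation: [[-0.108, 0.993, 0.052], [0.994, 0.11, -0.026], [-0.031, 0.049, -0.998]]
contact_force: [0.4, -0.4, -7.9]
opening: 0.0394
[ 0.5743 -0.1721  0.2883] [-0.031   0.0487 -0.9983] [ 0.0518 -0.0255 -0.9983]
```

```bash
python3 -c "
from plant import bot;import numpy as np;s=bot.get_state();print(np.round(s['joint_positions'],4),np.round(s['joint_efforts'],2))"; python3 -m jog '[[1,[0,0,0],0]]';python3 o.py; python3 -m jog '[[1,[0,0,0],0]]';python3 o.py
```

```text
[-0.5105  0.0403  0.0931  1.5659  0.0031  0.951 ] [ 3.000e-02 -5.720e+01  5.608e+01 -4.100e-01  3.000e-02  0.000e+00]
time: 21.72
eef_pos: [0.5737, -0.1718, 0.2866]
orientation: [[-0.108, 0.993, 0.05], [0.994, 0.11, -0.024], [-0.03, 0.047, -0.998]]
contact_force: [-0.6, -0.3, -7.8]
opening: 0.0392
[ 0.5737 -0.1718  0.2866] [-0.0295  0.0466 -0.9985] [ 0.0496 -0.0243 -0.9985]
time: 21.85
eef_pos: [0.5737, -0.1718, 0.2866]
orientation: [[-0.108, 0.993, 0.05], [0.994, 0.11, -0.024], [-0.03, 0.047, -0.998]]
contact_force: [0.3, -0.1, -6.6]
opening: 0.039
[ 0.5737 -0.1718  0.2866] [-0.0296  0.0467 -0.9985] [ 0.0496 -0.0243 -0.9985]
```

```bash
python3 -m jog '[[1,[0,0,-0.06],0]]'; python3 o.py;python3 -m jog '[[1,[0,0,0],0]]'; python3 o.py; python3 -m jog '[[1,[0,0,0],0],[1,[0,0,0],0]]';python3 o.py; python3 -m jog '[[1,[0,0,0.02],0],[1,[0,0,0.02],0]]';python3 o.py; python3 -m jog '[[1,[0,0,0],0],[1,[0,0,0],0]]';python3 o.py
```

```text
time: 21.98
eef_pos: [0.5683, -0.1691, 0.3402]
orientation: [[-0.108, 0.993, 0.038], [0.994, 0.109, -0.018], [-0.022, 0.036, -0.999]]
contact_force: [0.9, 0.1, -6.2]
opening: 0.0392
[ 0.5683 -0.1691  0.3402] [-0.0222  0.0363 -0.9991] [ 0.0385 -0.0181 -0.9991]
time: 22.1
eef_pos: [0.5698, -0.1698, 0.3466]
orientation: [[-0.108, 0.993, 0.047], [0.994, 0.11, -0.023], [-0.028, 0.044, -0.999]]
contact_force: [-0.4, -1.3, -7.4]
opening: 0.0392
[ 0.5698 -0.1698  0.3466] [-0.0279  0.0443 -0.9986] [ 0.0471 -0.0229 -0.9986]
time: 22.35
eef_pos: [0.5698, -0.1698, 0.3455]
orientation: [[-0.108, 0.993, 0.046], [0.994, 0.11, -0.022], [-0.027, 0.044, -0.999]]
contact_force: [0.4, -0.5, -8.0]
opening: 0.0393
[ 0.5698 -0.1698  0.3455] [-0.0273  0.0435 -0.9987] [ 0.0462 -0.0224 -0.9987]
time: 22.6
eef_pos: [0.572, -0.1709, 0.3045]
orientation: [[-0.108, 0.993, 0.047], [0.994, 0.11, -0.023], [-0.028, 0.044, -0.999]]
contact_force: [0.0, 0.9, -7.6]
opening: 0.0394
[ 0.572  -0.1709  0.3045] [-0.0278  0.0442 -0.9986] [ 0.047  -0.0228 -0.9986]
time: 22.85
eef_pos: [0.5711, -0.1704, 0.3024]
orientation: [[-0.109, 0.993, 0.043], [0.994, 0.11, -0.021], [-0.025, 0.041, -0.999]]
contact_force: [0.9, -0.1, -7.4]
opening: 0.0396
[ 0.5711 -0.1704  0.3024] [-0.0255  0.041  -0.9988] [ 0.0435 -0.0209 -0.9988]
```

```bash
python3 -m jog '[[1,[0,0,0.03],0],[1,[0,0,0.03],0],[1,[0,0,0],0],[1,[0,0,0],0]]'; python3 o.py; python3 -m jog '[[1,[0,0,-0.06],0],[1,[0,0,0],0],[1,[0,0,0.03],0],[1,[0,0,0.03],0],[1,[0,0,0],0]]'; python3 o.py; python3 -m jog '[[1,[0,0,0],0]]'; python3 o.py
```

```text
time: 23.35
eef_pos: [0.5751, -0.1725, 0.2461]
orientation: [[-0.108, 0.993, 0.048], [0.994, 0.11, -0.024], [-0.029, 0.046, -0.999]]
contact_force: [0.4, 0.3, -7.4]
opening: 0.0394
[ 0.5751 -0.1725  0.2461] [-0.0288  0.0456 -0.9985] [ 0.0485 -0.0237 -0.9985]
time: 23.98
eef_pos: [0.576, -0.173, 0.2509]
orientation: [[-0.108, 0.993, 0.053], [0.994, 0.11, -0.026], [-0.032, 0.05, -0.998]]
contact_force: [-0.0, 0.1, -7.3]
opening: 0.0395
[ 0.576  -0.173   0.2509] [-0.0317  0.05   -0.9982] [ 0.0531 -0.0261 -0.9982]
time: 24.1
eef_pos: [0.5763, -0.1732, 0.2523]
orientation: [[-0.108, 0.993, 0.054], [0.994, 0.11, -0.027], [-0.033, 0.051, -0.998]]
contact_force: [0.1, 0.2, -7.3]
opening: 0.0394
[ 0.5763 -0.1732  0.2523] [-0.0327  0.0512 -0.9982] [ 0.0544 -0.0269 -0.9982]
```

```bash
python3 -m jog '[[1,[0,0,-0.06],0],[1,[0,0,0],0],[1,[0,0,0],0]]'; python3 o.py; python3 -m jog '[[1,[0,0,0.02],0],[1,[0,0,0.02],0],[1,[0,0,0.02],0],[1,[0,0,0],0],[1,[0,0,0],0]]'; python3 o.py
```

```text
time: 24.48
eef_pos: [0.5726, -0.1713, 0.3147]
orientation: [[-0.108, 0.993, 0.054], [0.994, 0.11, -0.027], [-0.032, 0.051, -0.998]]
contact_force: [-0.9, -0.3, -8.2]
opening: 0.0389
[ 0.5726 -0.1713  0.3147] [-0.0325  0.0509 -0.9982] [ 0.0541 -0.0267 -0.9982]
time: 25.1
eef_pos: [0.5755, -0.1728, 0.2517]
orientation: [[-0.108, 0.993, 0.053], [0.994, 0.11, -0.026], [-0.031, 0.05, -0.998]]
contact_force: [0.8, 0.6, -7.2]
opening: 0.0391
[ 0.5755 -0.1728  0.2517] [-0.0315  0.0496 -0.9983] [ 0.0527 -0.0259 -0.9983]
```

```bash
python3 -m jog '[[1,[0,-0.06,0],0]]'; python3 o.py; python3 -m jog '[[1,[0,0,0],0]]'; python3 o.py;  python3 -m jog '[[1,[0,0.02,0],0],[1,[0,0.02,0],0],[1,[0,0,0],0]]'; python3 o.py
```

```text
time: 25.22
eef_pos: [0.517, -0.1795, 0.2469]
orientation: [[-0.11, 0.993, 0.051], [0.993, 0.111, -0.024], [-0.03, 0.048, -0.998]]
contact_force: [-1.0, -0.6, -5.0]
opening: 0.0396
[ 0.517  -0.1795  0.2469] [-0.0297  0.0478 -0.9984] [ 0.0508 -0.0242 -0.9984]
time: 25.35
eef_pos: [0.5136, -0.1789, 0.2461]
orientation: [[-0.109, 0.993, 0.048], [0.994, 0.11, -0.023], [-0.028, 0.045, -0.999]]
contact_force: [1.2, -0.5, -7.5]
opening: 0.0395
[ 0.5136 -0.1789  0.2461] [-0.0281  0.0448 -0.9986] [ 0.0476 -0.023  -0.9986]
time: 25.72
eef_pos: [0.5554, -0.1754, 0.252]
orientation: [[-0.107, 0.993, 0.053], [0.994, 0.109, -0.026], [-0.032, 0.05, -0.998]]
contact_force: [-0.4, 0.3, -7.8]
opening: 0.0394
[ 0.5554 -0.1754  0.252 ] [-0.0319  0.0502 -0.9982] [ 0.0533 -0.0262 -0.9982]
```

```bash
python3 -m jog '[[1,[0,0,0.02],0],[1,[0,0,0.02],0],[1,[0,0,0.02],0],[1,[0,0,-0.06],0],[1,[0,0,0],0]]'; python3 o.py; python3 -m jog '[[1,[0,0,0],0]]';python3 o.py
```

```text
time: 26.35
eef_pos: [0.5519, -0.1743, 0.2425]
orientation: [[-0.107, 0.993, 0.045], [0.994, 0.108, -0.022], [-0.027, 0.042, -0.999]]
contact_force: [2.3, -0.2, -6.5]
opening: 0.0392
[ 0.5519 -0.1743  0.2425] [-0.0265  0.0424 -0.9987] [ 0.045  -0.0218 -0.9987]
time: 26.48
eef_pos: [0.5509, -0.1739, 0.2398]
orientation: [[-0.107, 0.993, 0.042], [0.994, 0.108, -0.02], [-0.024, 0.04, -0.999]]
contact_force: [-0.1, 0.2, -7.9]
opening: 0.0395
[ 0.5509 -0.1739  0.2398] [-0.0244  0.0395 -0.9989] [ 0.0419 -0.0201 -0.9989]
```

```bash
python3 -m jog '[[1,[0,0,0.02],0],[1,[0,0,0.02],0],[1,[0,0,0.02],0],[1,[0,0,-0.0625],0],[1,[0,0,0],0]]'; python3 o.py
```

```text
time: 27.1
eef_pos: [0.5468, -0.1721, 0.23]
orientation: [[-0.106, 0.994, 0.03], [0.994, 0.107, -0.013], [-0.016, 0.029, -0.999]]
contact_force: [0.5, -1.3, -6.8]
opening: 0.0394
[ 0.5468 -0.1721  0.23  ] [-0.0164  0.0285 -0.9995] [ 0.0301 -0.0132 -0.9995]
```

```bash
python3 -m jog '[[1,[0,0,0],0]]';python3 o.py; python3 -m jog '[[1,[0,0,0.02],0],[1,[0,0,0.02],0],[1,[0,0,0.015],0],[1,[0,0,-0.0625],0],[1,[0,0,0],0]]'; python3 o.py; python3 -m jog '[[1,[0,0,0],0]]';python3 o.py
```

```text
time: 27.22
eef_pos: [0.546, -0.1717, 0.2275]
orientation: [[-0.106, 0.994, 0.027], [0.994, 0.107, -0.012], [-0.014, 0.026, -1.0]]
contact_force: [-0.8, 0.3, -8.6]
opening: 0.0392
[ 0.546  -0.1717  0.2275] [-0.0144  0.0258 -0.9996] [ 0.0272 -0.0116 -0.9996]
time: 27.85
eef_pos: [0.5432, -0.1703, 0.2258]
orientation: [[-0.106, 0.994, 0.019], [0.994, 0.106, -0.007], [-0.009, 0.018, -1.0]]
contact_force: [-0.5, -0.9, -6.9]
opening: 0.0391
[ 0.5432 -0.1703  0.2258] [-0.0085  0.0179 -0.9998] [ 0.0187 -0.0066 -0.9998]
time: 27.98
eef_pos: [0.5426, -0.17, 0.2238]
orientation: [[-0.106, 0.994, 0.016], [0.994, 0.106, -0.005], [-0.007, 0.016, -1.0]]
contact_force: [-0.9, 0.5, -8.6]
opening: 0.0393
[ 0.5426 -0.17    0.2238] [-0.007   0.0158 -0.9999] [ 0.0165 -0.0052 -0.9999]
```

```bash
python3 -m jog '[[1,[0,0,0.02],0],[1,[0,0,0.02],0],[1,[0,0,0.015],0],[1,[0,0,-0.0625],0],[1,[0,0,0],0]]'; python3 -m jog '[[1,[0,0,0],0]]';python3 o.py;python3 -m jog '[[1,[0,0,0],0]]';python3 o.py
```

```text
time: 28.6
eef_pos: [0.5401, -0.1686, 0.2231]
orientation: [[-0.106, 0.994, 0.009], [0.994, 0.106, -0.001], [-0.002, 0.009, -1.0]]
contact_force: [2.4, 0.2, -6.5]
opening: 0.0392
time: 28.72
eef_pos: [0.5397, -0.1684, 0.2214]
orientation: [[-0.106, 0.994, 0.007], [0.994, 0.106, 0.0], [-0.0, 0.007, -1.0]]
contact_force: [-0.1, 0.2, -7.9]
opening: 0.0392
[ 0.5397 -0.1684  0.2214] [-3.0e-04  6.9e-03 -1.0e+00] [ 6.9e-03  5.0e-04 -1.0e+00]
time: 28.85
eef_pos: [0.5397, -0.1684, 0.2209]
orientation: [[-0.106, 0.994, 0.007], [0.994, 0.106, 0.001], [-0.0, 0.007, -1.0]]
contact_force: [0.0, -0.3, -7.3]
opening: 0.039
[ 0.5397 -0.1684  0.2209] [-2.0e-04  6.8e-03 -1.0e+00] [ 6.8e-03  5.0e-04 -1.0e+00]
```

```bash
python3 -m jog '[[1,[0.001,0.006,0.003],0],[1,[0.001,0.006,0.003],0],[1,[0.001,0.005,0.001],0],[1,[0,0,0],0]]'; python3 o.py; python3 chk.py f2; python3 tilt.py f2
```

```text
time: 29.35
eef_pos: [0.5572, -0.1628, 0.2114]
orientation: [[-0.106, 0.994, 0.005], [0.994, 0.106, 0.002], [0.001, 0.005, -1.0]]
contact_force: [0.2, 0.4, -6.7]
opening: 0.0395
[ 0.5572 -0.1628  0.2114] [ 0.0014  0.0048 -1.    ] [ 0.0047  0.0019 -1.    ]
[ 0.5572 -0.1628  0.2114]
[[-0.1063  0.9943  0.0047]
 [ 0.9943  0.1063  0.0019]
 [ 0.0014  0.0048 -1.    ]]
end 320 c [ 0.5637 -0.2429  0.1736] n [ 0.1118 -0.9937 -0.0098] rms 0.0005
top 274 c [ 0.5572 -0.1893  0.2266] n [ 0.0036 -0.0082  1.    ] rms 0.0004
broad 372 c [ 0.5368 -0.1789  0.1523] n [0.9942 0.1069 0.0091] rms 0.0003
left top 186 c [0.5277 0.2766 0.1359] n [ 0.0039 -0.0107  0.9999] rms 0.0005
left side 574 c [0.5253 0.2582 0.0834] n [-1.488e-01  9.889e-01 -2.000e-04] rms 0.0009
end mask zrange [0.1066888  0.22603171] y -0.24290250135808839
```

```bash
python3 - <<'E'
import numpy as np
d=np.load("chk_f2.npz");P=d["P"]
print("lens side",np.median(P[205:210,332:337].reshape(-1,3),0))
E
python3 -m jog '[[1,[0,0,0],0],[1,[0,0,0],0]]';python3 o.py
```

```text
lens side [ 0.70712175 -0.14841946  0.17345616]
time: 29.7
eef_pos: [0.5569, -0.1631, 0.2119]
orientation: [[-0.106, 0.994, 0.005], [0.994, 0.106, 0.001], [0.001, 0.005, -1.0]]
contact_force: [0.0, 0.8, -7.8]
opening: 0.0393
[ 0.5569 -0.1631  0.2119] [ 9.0e-04  5.2e-03 -1.0e+00] [ 0.005   0.0015 -1.    ]
```

View pics/f2.png

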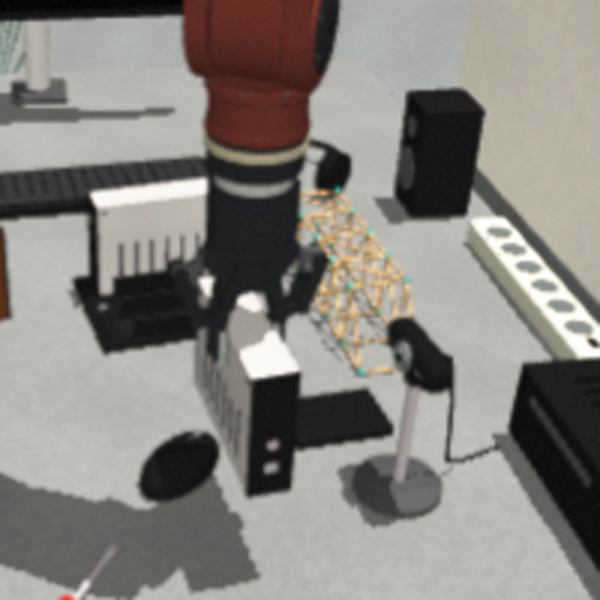

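View pics/f2t.png

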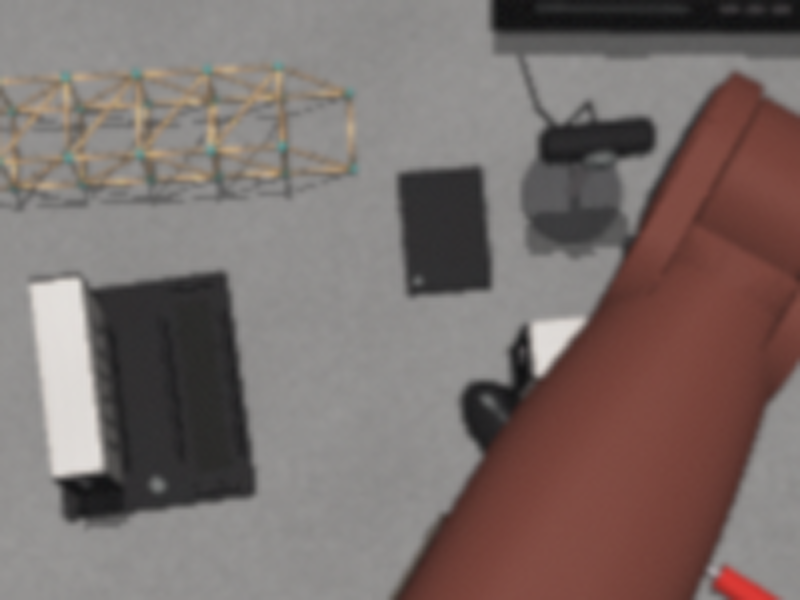

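The case is upright and still, squarely in front of the lens, with its end at crop (275,430). The left case is home, and the mouse and the other things are unmoved. Handing in.

```bash
python3 -c "
from plant import bot;print(bot.close_job())"
```

```text
the job is handed in; nothing more can be done
None
```

The right case is the heavier one, and I handed the job in with it held up in front of the webcam at about 30 s of the 70 s.

**Weighing:** I lifted the left case first: about 2.7 N, or 0.27 kg, so it is the empty one. I set it back in its bay before touching the right one. Its top measured z 0.1367, the same as the right case still standing in its own bay. The right case pulled about 7.6 N, or 0.77 kg.

**Final pose checks:**

| What | Measured | Wanted |
|---|---|---|
| Height of the case middle | 0.165–0.166 m | 0.165 m |
| Distance from the lens | 0.151 m (wrist), 0.153 m (side camera) | about 0.15 m |
| Sideways offset from the lens | about 1 mm with the wrist's lens point, about 4 mm with a rough side-camera one | 0 |
| Yaw of the broad side | 6.1–6.4° | 6.2° (webcam) |
| Tilt | under about 0.6° | upright |

The arm was still over the last rows. In the last pictures the webcam, mouse, truss and pocket drive looked unmoved.

**What disagreed or went wrong:**
- The top camera read 5–7 mm higher in y than the wrist camera. I relied on the wrist, and the side camera agreed with it more closely.
- The tool picked up tilt while carrying. My first corrections overshot to about 3°, and it took about 13 s of up-and-down moves in front of the webcam to bring it upright again. The cycles were made with vertical clearance and touched nothing I could see.

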